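Transfer a row of vials to the second rack in reverse order

ROBOT

A 7-joint arm with a two-finger parallel gripper is mounted at the origin on a cart in front of the work surface, level with it; the furniture and walls round the work are solid. World frame = base frame: x ahead of the robot, y to its left, z up, the work surface at z = 0. Lengths are in m, angles in rad, forces in N, time in s.
With the tool pointing down it reaches from about 0.425 to 0.925 m from the base axis. Payload 6.8 kg.
Tool frame: the origin (TCP) lies between the finger pads; the fingertips stand finger_overhang ahead of it and the grasp point (between the pads) lies 6 mm ahead of it (finger_overhang is the distance from the TCP to the fingertips, in m); z points along the fingers, y is the line along which they close (so a half turn about z gives the same grasp; the last joint's range is limited). The gripper opens to 85 mm and grips with 20 to 120 N. Pads are 22 mm wide; open, the fingers measure 114 mm over their backs; the gripper's body (76 mm by 85 mm) begins 54 mm behind the grasp point. The pads swing forward as they close: fully open they stand 13 mm farther back than shut.
Start: joints at [-1.367, 0.477, 0.022, 1.555, -0.011, 1.109, -0.083], TCP at [0.207, 0.642, 0.256] pointing down, gripper open.
Joint ranges: [-2.96, 2.96], [-0.34, 2.1], [-1.41, 1.46], [0.24, 2.44], [-1.37, 4.51], [0.17, 1.92], [-2.96, 2.96]. Speed limits (rad/s): [2.39, 2.39, 3.14, 3.14, 3.14, 3.14, 3.14].

INTERFACE

Orientations are given as a unit quaternion [w, x, y, z].
In Python, from station import * gives the robot as it stands.
- The arm moves only by the tool drive_tool, never from a script. Its argument "increments" is a list of rows, each an object of numbers: "claw": the finger opening in m, from 0 to 0.0854; "dx", "dy", "dz": the shift along the tool's x, y, z in m; "wx", "wy", "wz": the turn, a rotation vector about the tool's x, y, z in degrees. A call has 1 to 20 rows; each row shifts and turns the commanded pose from where the row before left it, along the tool's axes as they then stand; what a row does not reach is not made up. A row lasts 1/8 s, in which the tool goes at most 62.5 mm and 10.7 degrees, less where a joint would pass 70% of its speed; a pose out of reach is approached as far as the arm can. A call with a gripper value outside its range is refused whole. The fingers move at their own pace and stop on an object; "newtons" is the grip in N (left out, the last holds). Time passes only in rows, so rows that do not move let the fingers close. It gives the time, the measured TCP pose, the force, the opening and the grip force at its end, in the units of the state.
- get_obs(): the state, without advancing time (a new reading comes with each control period).
- read_camera(name): name is "scene" or "top" or "wrist"; returns (picture, depth): 400x640x3 uint8, red, green, blue; 400x640 float32, m along the optical axis (not along the pixel's ray), 0 where there is no reading.
- calibration(name): a dict with "intrinsics" (3x3 intrinsics, pixels), "R" (3x3) and "t" (3): a world point X has camera coordinates R X + t; the wrist camera has in their place "mount" (4x4, takes a point from camera to tool coordinates, whose origin is the TCP and whose axes are the flange's). Camera axes: x right, y down, z forward; pixel columns grow to the right and rows downward; lengths in m; the calibration is good to about 2 mm. The wrist camera is an equidistant fisheye: a pixel r from the principal point sees the ray r / f radians off the axis. A picture is of the moment at which its call begins: read the wrist's pose just before it. calibration takes no time and is no camera call.
- hand_in(): hands the job in; it is judged then, once.
The state is a dict: "t": time; "q": joint angles; "joint_vel": joint speeds; "joint_torque": joint torques, N m; "eef_pos": TCP position; "tool_rot": TCP orientation; "contact_force": force on the tool from outside, world axes, zero at the start; "torque": the same for the moment, N m; "gripper_width": opening from 0.0 (shut) to 1.0 (fully open); "grasp_force": force on a finger pad.
Only numpy, scipy, OpenCV 4.12 (cv2) and the standard library are available. Lean on these libraries where they do the work, as an engineer would, in place of code of your own. Each camera call takes 0.05 s, during which the arm holds its last target. There are 200 camera calls.

TASK

Move the four capped vials from the grey rack to the empty blue rack, one to a bay, in reverse order counted from the black grips: the vial that starts nearest the grey rack's grip goes into the bay farthest from the blue rack's grip, the next one into the next bay, and so on, so that the one farthest from the grey grip ends nearest the blue grip. Keep the vials upright all the way, and leave each one standing on the floor of its bay.

Things in the scene. Friction and masses are not known exactly. Their poses are not given: they have to be found in the camera images.
- vial_red_center (a point): centre, half-way up, of the loose red-capped vial: round amber glass bottle with a paper band and a red screw cap; 26 mm body, 27 mm cap (the cap is the top 18 mm), 70 mm tall, about 45 g; z axis points up out of the cap. It starts standing in one bay of the grey rack (its underside 8 mm, its centre 43 mm, its top 78 mm above the table).
- vial_yellow_center (a point): centre, half-way up, of the loose yellow-capped vial: round amber glass bottle with a paper band and a yellow screw cap; 26 mm body, 27 mm cap (the cap is the top 18 mm), 70 mm tall, about 45 g; z axis points up out of the cap. It starts standing in one bay of the grey rack (its underside 8 mm, its centre 43 mm, its top 78 mm above the table).
- vial_green_center (a point): centre, half-way up, of the loose green-capped vial: round amber glass bottle with a paper band and a green screw cap; 26 mm body, 27 mm cap (the cap is the top 18 mm), 70 mm tall, about 45 g; z axis points up out of the cap. It starts standing in one bay of the grey rack (its underside 8 mm, its centre 43 mm, its top 78 mm above the table).
- vial_white_center (a point): centre, half-way up, of the loose white-capped vial: round amber glass bottle with a paper band and a white screw cap; 26 mm body, 27 mm cap (the cap is the top 18 mm), 70 mm tall, about 45 g; z axis points up out of the cap. It starts standing in one bay of the grey rack (its underside 8 mm, its centre 43 mm, its top 78 mm above the table).
- tag_red: red position tag, 32 mm wide, clipped over one long wall of the grey rack (fixed to it): it marks the bay from which the red-capped vial comes and stays there. Origin on the table, under the tag; the bay's centre is 24 mm away along the tag's +x. The tag's top is 29 mm above the table.
- tag_yellow: yellow position tag, 32 mm wide, clipped over one long wall of the grey rack (fixed to it): it marks the bay from which the yellow-capped vial comes and stays there. Origin on the table, under the tag; the bay's centre is 24 mm away along the tag's +x. The tag's top is 29 mm above the table.
- tag_green: green position tag, 32 mm wide, clipped over one long wall of the grey rack (fixed to it): it marks the bay from which the green-capped vial comes and stays there. Origin on the table, under the tag; the bay's centre is 24 mm away along the tag's +x. The tag's top is 29 mm above the table.
- tag_white: white position tag, 32 mm wide, clipped over one long wall of the grey rack (fixed to it): it marks the bay from which the white-capped vial comes and stays there. Origin on the table, under the tag; the bay's centre is 24 mm away along the tag's +x. The tag's top is 29 mm above the table.
- grey_rack: grey plastic rack, full at the start, tags on its -x wall: 206 x 52 mm, fixed, floor 8 mm thick, walls up to 26 mm, black grip loop (21 mm) on one end. Four bays in a row, each 44 x 44 mm inside. Origin on the table under the row's middle; y runs along the row towards the grip: bay centres at x = 0, y = +75 (next to the grip), +25, -25, -75 mm.
- blue_rack: blue plastic rack, empty at the start: 206 x 52 mm, fixed, floor 8 mm thick, walls up to 26 mm, black grip loop (21 mm) on one end. Four bays in a row, each 44 x 44 mm inside. Origin on the table under the row's middle; y runs along the row towards the grip: bay centres at x = 0, y = +75 (next to the grip), +25, -25, -75 mm. A vial standing in it has its centre 43 mm above the table.
Not all that is in view belongs to the job. Leave any purple look-alike of the part that bears vial_green_center alone.

How it is judged:
At the end, for the whole second after the job is handed in: Each vial stands at rest and upright (0.12 rad) on the floor of its bay of the blue rack, centre within 14 mm of the bay's along and across the row and 5 mm in height; the vial whose tag is n-th from the grey rack's grip is n-th from the blue rack's far end (x of vial_red_center in the frame of blue_rack between -0.014 and 0.014 m and z of vial_red_center in the frame of blue_rack between 0.038 and 0.048 m and angle between each of vial_red_center, vial_yellow_center, vial_green_center, vial_white_center's own z axis and vertical below 0.12 rad and linear speed of each of vial_red, vial_yellow, vial_green, vial_white below 0.02 m/s and ((y of tag_red in the frame of grey_rack between 0.063 and 0.087 m and y of vial_red_center in the frame of blue_rack between -0.089 and -0.061 m) or (y of tag_red in the frame of grey_rack between 0.013 and 0.037 m and y of vial_red_center in the frame of blue_rack between -0.039 and -0.011 m) or (y of tag_red in the frame of grey_rack between -0.037 and -0.013 m and y of vial_red_center in the frame of blue_rack between 0.011 and 0.039 m) or (y of tag_red in the frame of grey_rack between -0.087 and -0.063 m and y of vial_red_center in the frame of blue_rack between 0.061 and 0.089 m)) and x of vial_yellow_center in the frame of blue_rack between -0.014 and 0.014 m and z of vial_yellow_center in the frame of blue_rack between 0.038 and 0.048 m and ((y of tag_yellow in the frame of grey_rack between 0.063 and 0.087 m and y of vial_yellow_center in the frame of blue_rack between -0.089 and -0.061 m) or (y of tag_yellow in the frame of grey_rack between 0.013 and 0.037 m and y of vial_yellow_center in the frame of blue_rack between -0.039 and -0.011 m) or (y of tag_yellow in the frame of grey_rack between -0.037 and -0.013 m and y of vial_yellow_center in the frame of blue_rack between 0.011 and 0.039 m) or (y of tag_yellow in the frame of grey_rack between -0.087 and -0.063 m and y of vial_yellow_center in the frame of blue_rack between 0.061 and 0.089 m)) and x of vial_green_center in the frame of blue_rack between -0.014 and 0.014 m and z of vial_green_center in the frame of blue_rack between 0.038 and 0.048 m and ((y of tag_green in the frame of grey_rack between 0.063 and 0.087 m and y of vial_green_center in the frame of blue_rack between -0.089 and -0.061 m) or (y of tag_green in the frame of grey_rack between 0.013 and 0.037 m and y of vial_green_center in the frame of blue_rack between -0.039 and -0.011 m) or (y of tag_green in the frame of grey_rack between -0.037 and -0.013 m and y of vial_green_center in the frame of blue_rack between 0.011 and 0.039 m) or (y of tag_green in the frame of grey_rack between -0.087 and -0.063 m and y of vial_green_center in the frame of blue_rack between 0.061 and 0.089 m)) and x of vial_white_center in the frame of blue_rack between -0.014 and 0.014 m and z of vial_white_center in the frame of blue_rack between 0.038 and 0.048 m and ((y of tag_white in the frame of grey_rack between 0.063 and 0.087 m and y of vial_white_center in the frame of blue_rack between -0.089 and -0.061 m) or (y of tag_white in the frame of grey_rack between 0.013 and 0.037 m and y of vial_white_center in the frame of blue_rack between -0.039 and -0.011 m) or (y of tag_white in the frame of grey_rack between -0.037 and -0.013 m and y of vial_white_center in the frame of blue_rack between 0.011 and 0.039 m) or (y of tag_white in the frame of grey_rack between -0.087 and -0.063 m and y of vial_white_center in the frame of blue_rack between 0.061 and 0.089 m))); the robot touches nothing.
It fails at once if the red-capped vial is tipped by more than 0.6 rad (angle between vial_red_center's own z axis and vertical above 0.6 rad).
It fails at once if the yellow-capped vial is tipped by more than 0.6 rad (angle between vial_yellow_center's own z axis and vertical above 0.6 rad).
It fails at once if the green-capped vial is tipped by more than 0.6 rad (angle between vial_green_center's own z axis and vertical above 0.6 rad).
It fails at once if the white-capped vial is tipped by more than 0.6 rad (angle between vial_white_center's own z axis and vertical above 0.6 rad).
It also fails if it takes over 104 s, if anything falls off the work surface, if the arm or the gripper's body presses on something with over 40 N, if the wrist force passes 120 N, or if a joint passes its speed limit or range.

## Working session

There is one attempt and no reset: what is moved stays moved. The work goes in short steps, Python scripts to look and compute and a tool call to move; the robot and the scene stay as the last step left them, time stands still between calls to the robot, and variables do not carry over. Pictures are saved under pics/ and viewed, at most 14 in all, crops included, and the job is handed in when it is done.

Besides the shell and the picture viewer there is one more tool, called after "Emit:" as name(argument=value, ...), one argument or row to a line, values as JSON. drive_tool: Moves the arm, as the interface text tells. Its arguments: {"type":"object","properties":{"increments":{"type":"array","items":{"type":"object","properties":{"claw":{"type":"number"},"dx":{"type":"number"},"dy":{"type":"number"},"dz":{"type":"number"},"wx":{"type":"number"},"wy":{"type":"number"},"wz":{"type":"number"}}}},"newtons":{"type":"number"}},"required":["increments"]}

```bash
mkdir -p pics; ls
python3 - <<'E'
from station import *
import cv2,numpy as np
o=get_obs();print(o)
for n in("top","scene"):
    p,d=read_camera(n);np.savez(f"pics/{n}0.npz",p=p,d=d);cv2.imwrite(f"pics/{n}0.png",p[:,:,::-1]);c=calibration(n);print(n,c)
print(calibration("wrist"))
try: print(finger_overhang)
except Exception as e: print(e)
E
```

```text
pics
{'t': 0.0, 'q': array([-1.36709074,  0.47779386,  0.02234373,  1.55644889, -0.01146496,
        1.10927977, -0.0831029 ]), 'joint_vel': array([ 0.0003516 , -0.0001426 , -0.00087765, -0.00089198,  0.00074361,
       -0.00063481, -0.00038907]), 'joint_torque': array([ 3.60574522e-04, -5.96455085e+01,  1.60820302e+00, -2.81197643e+01,
        1.24971653e-02,  9.41689534e-03, -6.24309948e-06]), 'eef_pos': array([0.20693137, 0.64193249, 0.25533102]), 'tool_rot': array([-5.69103578e-05,  1.55256726e-01,  9.87873746e-01, -8.99028330e-04]), 'contact_force': array([0.46339324, 0.07421213, 0.19344757]), 'torque': array([ 2.99834640e-03, -4.72859482e-05,  4.01164351e-03]), 'grasp_force': 0.0, 'gripper_width': 0.9972462108529284}
top {'intrinsics': array([[426.99248981,   0.        , 314.85741237],
       [  0.        , 426.99248981, 199.42786082],
       [  0.        ,   0.        ,   1.        ]]), 'R': array([[-0.01734875, -0.99984219, -0.003824  ],
       [-0.99718548,  0.0175814 , -0.07288357],
       [ 0.0729393 ,  0.0025488 , -0.99733313]]), 't': array([-0.04042795,  0.45645647,  1.3
[... 217 characters left out ...]
4889372,  0.00978718],
       [-0.5332085 , -0.48087671, -0.69602176],
       [ 0.52595275,  0.45597783, -0.71795398]]), 't': array([-0.34749176,  0.25838054,  0.78592712])}
{'intrinsics': array([[309.70691629,   0.        , 320.15673658],
       [  0.        , 309.70691629, 197.33714631],
       [  0.        ,   0.        ,   1.        ]]), 'mount': array([[-5.19035719e-04, -9.64777220e-01, -2.63067759e-01,
         6.63614826e-02],
       [ 9.99999865e-01, -5.09455357e-04, -1.04629797e-04,
         3.58513645e-04],
       [-3.30768337e-05, -2.63067777e-01,  9.64777354e-01,
        -1.18213876e-01],
       [ 0.00000000e+00,  0.00000000e+00,  0.00000000e+00,
         1.00000000e+00]])}
0.025
```

View pics/top0.png

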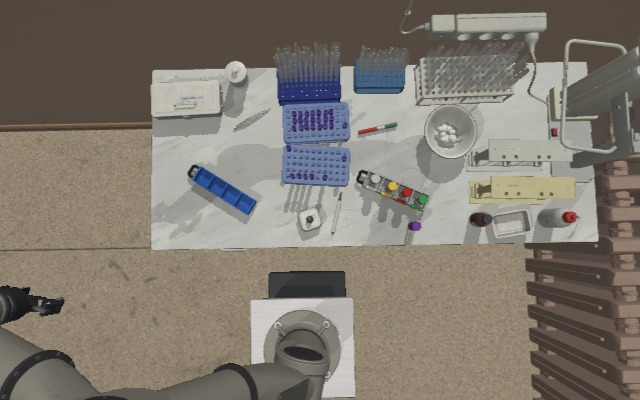

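View pics/scene0.png

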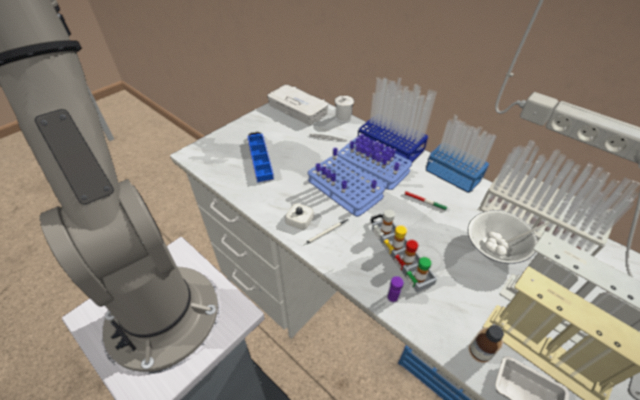

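```bash
cat > h.py <<'E'
import numpy as np,cv2
from station import *
from scipy.spatial.transform import Rotation as Ro
def rot(o): return Ro.from_quat(np.r_[o['tool_rot'][1:],o['tool_rot'][0]]).as_matrix()
def ray(name,uv,o=None):
    "origin, unit directions (world) for pixels uv"
    c=calibration(name);K=c['intrinsics'];uv=np.atleast_2d(uv).astype(float)
    n=(uv-K[:2,2])/K[0,0]
    if name!='wrist':
        d=np.c_[n,np.ones(len(n))]@c['R'];return -c['R'].T@c['t'],d
    r=np.linalg.norm(n,axis=1,keepdims=True);d=np.c_[n*np.sinc(r/np.pi),np.cos(r)]
    M=c['mount'];R=rot(o);return o['eef_pos']+R@M[:3,3],d@(R@M[:3,:3]).T
def onz(name,uv,z,o=None):
    p,d=ray(name,uv,o);return (p+d*((z-p[2])/d[:,2:3]))[:,:2]
HS=dict(red=[((0,150,90),(6,255,255)),((174,150,90),(180,255,255))],yellow=[((20,150,120),(32,255,255))],green=[((50,130,60),(80,255,255))],white=[((0,0,170),(180,40,255))],blue=[((105,150,40),(122,255,255))],purple=[((130,100,50),(160,255,255))])
def mask(p,c):
    h=cv2.cvtColor(p,cv2.COLOR_RGB2HSV);return sum(cv2.inRange(h,np.array(a),np.array(b)) for a,b in HS[c])
def blobs(m,amin=8):
    n,l,s,c=cv2.connectedComponentsWithStats(m);return [(tuple(c[i].round(1)),s[i,4],l==i) for i in range(1,n) if s[i,4]>=amin]
E
python3 - <<'E'
from h import *
p=np.load('pics/top0.npz')['p'];d=np.load('pics/top0.npz')['d']
for c in('red','yellow','green','white','purple','blue'):
    for uv,a,m in blobs(mask(p,c)):
        u,v=uv
        if c=='blue':
            if not(185<u<260 and v>150):continue
            vu=np.argwhere(m)[:,::-1]
            X=onz('top',vu,.022);r=cv2.minAreaRect((X*1000).astype(np.float32));print(c,uv,a,r)
        elif 350<u<440 and 165<v<235: print(c,uv,a,onz('top',uv,.074).round(4),d[int(v),int(u)])
    s=np.load('pics/scene0.npz')['p']
    for uv,a,m in blobs(mask(s,c)):
        if 370<uv[0]<440 and 210<uv[1]<305: print(' scene',c,uv,a,onz('scene',uv,.07).round(4))
print('grips',onz('top',[(193,170),(361,176)],.02))
E
python3 - <<'E'
import cv2
a=cv2.imread('pics/top0.png')
b=cv2.imread('pics/scene0.png')
import numpy as np
x=cv2.resize(a[155:240,345:445],None,fx=4,fy=4);y=cv2.resize(b[200:310,360:450],(400,489))[:340]
cv2.imwrite('pics/c1.png',np.hstack([x,y]))
E
```

```text
red (np.float64(406.9), np.float64(191.5)) 60 [[ 0.4703 -0.3234]] 1.270868
red (np.float64(400.6), np.float64(200.4)) 28 [[ 0.4441 -0.3037]] 1.3112929
 scene red (np.float64(411.3), np.float64(245.9)) 107 [[ 0.4692 -0.3212]]
 scene red (np.float64(399.7), np.float64(260.1)) 40 [[ 0.4181 -0.3228]]
yellow (np.float64(392.1), np.float64(185.7)) 59 [[ 0.4885 -0.2798]] 1.2687559
yellow (np.float64(385.3), np.float64(194.1)) 22 [[ 0.4637 -0.2588]] 1.3214508
 scene yellow (np.float64(400.0), np.float64(231.7)) 115 [[ 0.4872 -0.2787]]
 scene yellow (np.float64(388.4), np.float64(244.7)) 43 [[ 0.4366 -0.2798]]
green (np.float64(422.6), np.float64(199.0)) 58 [[ 0.4471 -0.3693]] 1.2638257
green (np.float64(415.5), np.float64(206.6)) 19 [[ 0.4248 -0.3474]] 1.3133779
 scene green (np.float64(424.0), np.float64(263.3)) 114 [[ 0.447  -0.3678]]
 scene green (np.float64(411.7), np.float64(276.8)) 41 [[ 0.3991 -0.3657]]
white (np.float64(381.1), np.float64(169.9)) 31 [[ 0.5366 -0.2483]] 1.3543664
white (np.float64(413.4), np.float64(171.1)) 12 [[ 0.5312 -0.3448]] 1.3534124
white (np.float64(401.3), np
[... 179 characters left out ...]
0.5119 -0.23  ]] 1.2693061
white (np.float64(427.0), np.float64(183.1)) 46 [[ 0.4944 -0.3841]] 1.3452166
 scene white (np.float64(399.5), np.float64(229.4)) 36106 [[ 0.4923 -0.2739]]
 scene white (np.float64(378.2), np.float64(219.7)) 18 [[ 0.4831 -0.2178]]
 scene white (np.float64(425.6), np.float64(282.5)) 17 [[ 0.4069 -0.3953]]
purple (np.float64(414.6), np.float64(225.5)) 82 [[ 0.3688 -0.3428]] 1.2679585
 scene purple (np.float64(394.9), np.float64(288.1)) 246 [[ 0.3519 -0.3539]]
blue (np.float64(223.9), np.float64(190.3)) 1062 ((489.4952087402344, 234.76766967773438), (206.1835174560547, 50.22679901123047), 57.101985931396484)
grips [[ 0.55436576  0.33084981]
 [ 0.52612483 -0.19353474]]
```

View pics/c1.png

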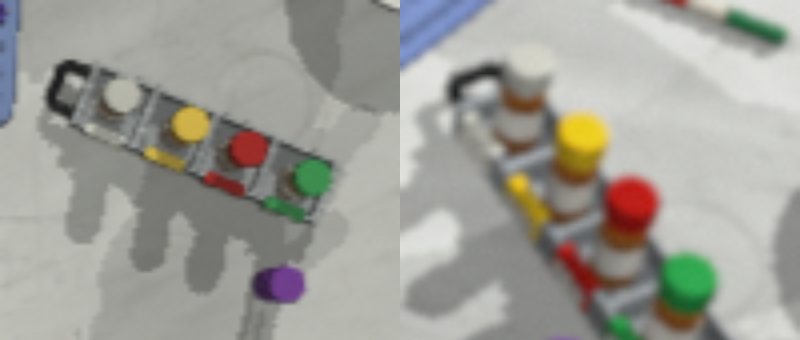

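White, yellow, red, green run outward from the grey grip at px (376,178), (392,187), (407,193), (423,200), and the tags match this order. The purple decoy is at (415,226). Next I turn the tool and move over the blue rack.

Emit:
drive_tool(
  increments=[
    {"wz":9.7,"claw":0.07},
    {"wz":9.7},
    {"wz":9.7},
    {"wz":9.7},
    {"wz":9.7},
    {"wz":9.7},
    {"wz":9.7},
    {"wz":9.7},
    {"wz":9.7},
    {"wz":9.7},
    {"dx":-0.025,"dy":0.043},
    {"dx":-0.025,"dy":0.043},
    {"dx":-0.025,"dy":0.043},
    {"dx":-0.025,"dy":0.043},
    {"dx":-0.025,"dy":0.043},
    {"dx":-0.025,"dy":0.043},
    {"dx":-0.025,"dy":0.043},
    {"dx":-0.025,"dy":0.043},
    {"dx":-0.025,"dy":0.043},
    {"dx":-0.025,"dy":0.043},
  ],
  newtons=30,
)

```text
schema error: expected keys claw, dx, dy, dz, wx, wy, wz
```

```bash
cat >> h.py <<'E'
def go(x,y,z,yaw=None):
    "shift in tool axes to TCP x,y,z ; wz to bring tool y to yaw (deg)"
    o=get_obs();R=rot(o);e=o['eef_pos'];a=np.degrees(np.arctan2(R[1,1],R[0,1]))
    print('t',round(o['t'],2),'at',e.round(4),'yaw',a.round(2),'tilt',np.degrees(R[:2,2]).round(2),'d',((np.array([x,y,z])-e)@R).round(4),'wz',None if yaw is None else round(a-yaw,2))
def wrist(n):
    o=get_obs();p,d=read_camera('wrist');cv2.imwrite(f'pics/{n}.png',p[:,:,::-1]);np.savez(f'pics/{n}.npz',p=p,d=d);return o,p,d
E
python3 - <<'E'
from h import *
go(.4895,.2348,.255,-33)
o,p,d=wrist('w1')
for uv,a,m in blobs(mask(p,'blue'),300):
    X=onz('wrist',np.argwhere(m)[:,::-1],.024,o);print(uv,a,cv2.minAreaRect((X*1000).astype(np.float32)))
E
```

```text
t 0.1 at [0.2069 0.642  0.2554] yaw 72.14 tilt [-0.02 -0.09] d [-0.3939 -0.3009  0.001 ] wz 105.14
(np.float64(156.1), np.float64(375.4)) 618 ((465.15618896484375, 232.03707885742188), (54.396209716796875, 117.9781494140625), 23.052101135253906)
```

View pics/w1.png

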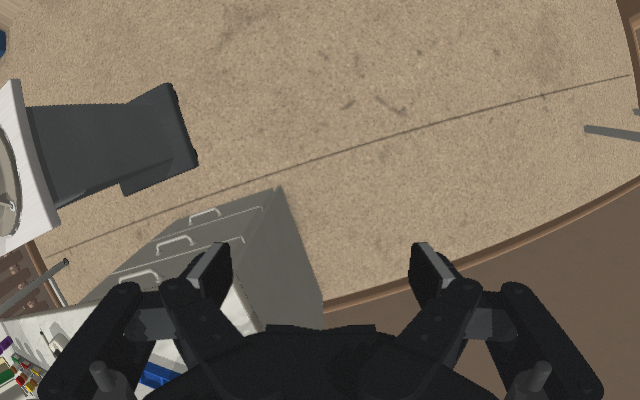

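The wrist view shows floor and the table edge; the fingers sit at rows 240-390. Every key has to be given in each row, so I resend the same move.

Emit:
drive_tool(
  increments=[
    {"claw":0.07,"dx":0,"dy":0,"dz":0,"wx":0,"wy":0,"wz":9.7},
    {"claw":0.07,"dx":0,"dy":0,"dz":0,"wx":0,"wy":0,"wz":9.7},
    {"claw":0.07,"dx":0,"dy":0,"dz":0,"wx":0,"wy":0,"wz":9.7},
    {"claw":0.07,"dx":0,"dy":0,"dz":0,"wx":0,"wy":0,"wz":9.7},
    {"claw":0.07,"dx":0,"dy":0,"dz":0,"wx":0,"wy":0,"wz":9.7},
    {"claw":0.07,"dx":0,"dy":0,"dz":0,"wx":0,"wy":0,"wz":9.7},
    {"claw":0.07,"dx":0,"dy":0,"dz":0,"wx":0,"wy":0,"wz":9.7},
    {"claw":0.07,"dx":0,"dy":0,"dz":0,"wx":0,"wy":0,"wz":9.7},
    {"claw":0.07,"dx":0,"dy":0,"dz":0,"wx":0,"wy":0,"wz":9.7},
    {"claw":0.07,"dx":0,"dy":0,"dz":0,"wx":0,"wy":0,"wz":9.7},
    {"claw":0.07,"dx":-0.025,"dy":0.043,"dz":0,"wx":0,"wy":0,"wz":0},
    {"claw":0.07,"dx":-0.025,"dy":0.043,"dz":0,"wx":0,"wy":0,"wz":0},
    {"claw":0.07,"dx":-0.025,"dy":0.043,"dz":0,"wx":0,"wy":0,"wz":0},
    {"claw":0.07,"dx":-0.025,"dy":0.043,"dz":0,"wx":0,"wy":0,"wz":0},
    {"claw":0.07,"dx":-0.025,"dy":0.043,"dz":0,"wx":0,"wy":0,"wz":0},
    {"claw":0.07,"dx":-0.025,"dy":0.043,"dz":0,"wx":0,"wy":0,"wz":0},
    {"claw":0.07,"dx":-0.025,"dy":0.043,"dz":0,"wx":0,"wy":0,"wz":0},
    {"claw":0.07,"dx":-0.025,"dy":0.043,"dz":0,"wx":0,"wy":0,"wz":0},
    {"claw":0.07,"dx":-0.025,"dy":0.043,"dz":0,"wx":0,"wy":0,"wz":0},
    {"claw":0.07,"dx":-0.025,"dy":0.043,"dz":0,"wx":0,"wy":0,"wz":0},
  ],
  newtons=30,
)

```text
t: 2.65
eef_pos: [0.4926, 0.2335, 0.2563]
tool_rot: [-0.0, 0.843, 0.538, 0.0]
contact_force: [0.8, 0.2, 0.4]
gripper_width: 0.819
grasp_force: 0.0
```

Run:
```python
from h import *
go(.512,-.230,.24,-25)
o,p,d=wrist('w2')
for uv,a,m in blobs(mask(p,'blue'),300):
    X=onz('wrist',np.argwhere(m)[:,::-1],.024,o);print(uv,a,cv2.minAreaRect((X*1000).astype(np.float32)))
```

```text
t 2.65 at [0.4926 0.2335 0.2563] yaw -24.85 tilt [-0.01  0.01] d [-0.4125  0.2123  0.0162] wz 0.15
(np.float64(318.6), np.float64(166.6)) 7479 ((490.8701171875, 236.1969757080078), (206.24771118164062, 51.198673248291016), 56.90567398071289)
(np.float64(568.2), np.float64(234.6)) 3651 ((847.6323852539062, -47.77423095703125), (168.5601348876953, 270.0853576660156), 9.069005966186523)
```

View pics/w2.png

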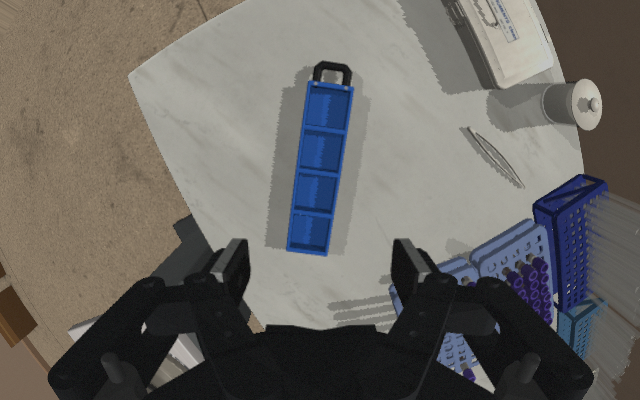

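Blue rack centre is (.4909,.2362), row angle 56.9°, grip at px (333,72) on the far side. The next move goes over the grey rack at the green end.

Emit:
drive_tool(
  increments=[
    {"claw":0.07,"dx":-0.047,"dy":0.0177,"dz":0,"wx":0,"wy":0,"wz":0},
    {"claw":0.07,"dx":-0.047,"dy":0.0177,"dz":0,"wx":0,"wy":0,"wz":0},
    {"claw":0.07,"dx":-0.047,"dy":0.0177,"dz":0,"wx":0,"wy":0,"wz":0},
    {"claw":0.07,"dx":-0.047,"dy":0.0177,"dz":0,"wx":0,"wy":0,"wz":0},
    {"claw":0.07,"dx":-0.047,"dy":0.0177,"dz":0,"wx":0,"wy":0,"wz":0},
    {"claw":0.07,"dx":-0.047,"dy":0.0177,"dz":0,"wx":0,"wy":0,"wz":0},
    {"claw":0.07,"dx":-0.047,"dy":0.0177,"dz":0,"wx":0,"wy":0,"wz":0},
    {"claw":0.07,"dx":-0.047,"dy":0.0177,"dz":0,"wx":0,"wy":0,"wz":0},
    {"claw":0.07,"dx":-0.047,"dy":0.0177,"dz":0,"wx":0,"wy":0,"wz":0},
    {"claw":0.07,"dx":-0.047,"dy":0.0177,"dz":0,"wx":0,"wy":0,"wz":0},
    {"claw":0.07,"dx":-0.047,"dy":0.0177,"dz":0,"wx":0,"wy":0,"wz":0},
    {"claw":0.07,"dx":-0.047,"dy":0.0177,"dz":0,"wx":0,"wy":0,"wz":0},
    {"claw":0.07,"dx":0,"dy":0,"dz":0,"wx":0,"wy":0,"wz":0},
  ],
)

```text
t: 4.32
eef_pos: [0.4456, -0.3704, 0.2564]
tool_rot: [0.001, 0.845, 0.535, -0.001]
contact_force: [-0.1, 1.1, 0.0]
gripper_width: 0.819
grasp_force: 0.0
```

Run:
```python
from h import *
go(.447,-.3693,.072,-25)
o,p,d=wrist('w3')
for c in('red','yellow','green','white','purple'):
  for uv,a,m in blobs(mask(p,c),60):
    X=onz('wrist',uv,.075,o)[0]
    if .3<X[0]<.6 and -.45<X[1]<-.15: print(c,uv,a,X.round(4),d[int(uv[1]),int(uv[0])])
```

```text
t 4.33 at [ 0.4456 -0.3704  0.2564] yaw -25.26 tilt [-0.05 -0.15] d [0.0021 0.0008 0.1844] wz -0.26
red (np.float64(299.3), np.float64(127.1)) 209 [ 0.4509 -0.3124] 0.33770356
red (np.float64(321.4), np.float64(128.0)) 592 [ 0.4697 -0.3224] 0.28722036
yellow (np.float64(320.1), np.float64(79.8)) 612 [ 0.4886 -0.2796] 0.27634436
yellow (np.float64(297.6), np.float64(82.7)) 217 [ 0.4681 -0.2728] 0.32244197
green (np.float64(301.0), np.float64(170.7)) 188 [ 0.4337 -0.3517] 0.34943625
green (np.float64(321.1), np.float64(179.9)) 571 [ 0.4476 -0.3685] 0.3017767
white (np.float64(195.7), np.float64(60.9)) 9570 [ 0.3869 -0.2027] 0.34015366
white (np.float64(256.0), np.float64(18.9)) 1874 [ 0.4596 -0.1948] 0.32870948
white (np.float64(319.8), np.float64(24.1)) 523 [ 0.5123 -0.2286] 0.26086327
white (np.float64(253.3), np.float64(117.8)) 421 [ 0.4147 -0.2841] 0.36089486
white (np.float64(472.5), np.float64(177.6)) 1495 [ 0.5965 -0.4343] 0.37630615
white (np.float64(369.2), np.float64(166.7)) 95 [ 0.4964 -0.3766] 0.3774782
white (np.float64(376.3), np.float64(175.1)) 105 [ 0.4995 -0.3874] 0.38201463
purple (np.float64(249.1), np.float64(188.6)) 780 [ 0.378  -0.3452] 0.31304514
```

View pics/w3.png

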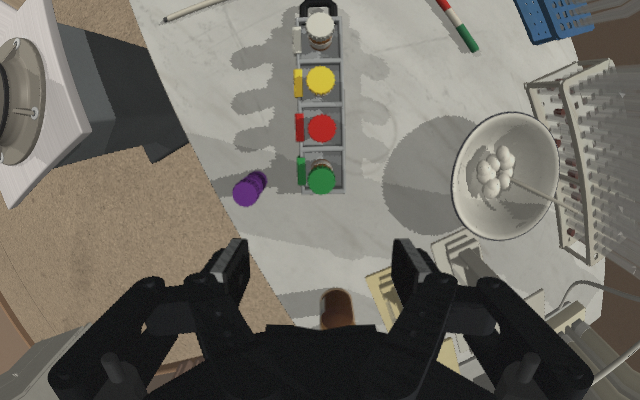

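Vials are lined up along the tool x axis: green px (321,180), red (321,128), yellow (320,80), white (320,24). Purple is at (249,188), well clear. Grasping green.

Emit:
drive_tool(
  increments=[
    {"claw":0.05,"dx":0.002,"dy":0.001,"dz":0.04,"wx":0,"wy":0,"wz":0},
    {"claw":0.05,"dx":0,"dy":0,"dz":0.04,"wx":0,"wy":0,"wz":0},
    {"claw":0.05,"dx":0,"dy":0,"dz":0.04,"wx":0,"wy":0,"wz":0},
    {"claw":0.05,"dx":0,"dy":0,"dz":0.04,"wx":0,"wy":0,"wz":0},
    {"claw":0.05,"dx":0,"dy":0,"dz":0.024,"wx":0,"wy":0,"wz":0},
    {"claw":0.05,"dx":0,"dy":0,"dz":0,"wx":0,"wy":0,"wz":0},
    {"claw":0.015,"dx":0,"dy":0,"dz":0,"wx":0,"wy":0,"wz":0},
    {"claw":0.015,"dx":0,"dy":0,"dz":0,"wx":0,"wy":0,"wz":0},
    {"claw":0.015,"dx":0,"dy":0,"dz":0,"wx":0,"wy":0,"wz":0},
    {"claw":0.015,"dx":0,"dy":0,"dz":0,"wx":0,"wy":0,"wz":0},
    {"claw":0.015,"dx":0,"dy":0,"dz":0,"wx":0,"wy":0,"wz":0},
  ],
  newtons=30,
)

```text
t: 5.75
eef_pos: [0.4501, -0.3652, 0.0735]
tool_rot: [0.001, 0.843, 0.538, 0.001]
contact_force: [-0.4, 1.1, 7.5]
gripper_width: 0.305
grasp_force: 29.9
```

Emit:
drive_tool(
  increments=[
    {"claw":0.015,"dx":0,"dy":0,"dz":-0.02,"wx":0,"wy":0,"wz":0},
    {"claw":0.015,"dx":0,"dy":0,"dz":-0.035,"wx":0,"wy":0,"wz":0},
    {"claw":0.015,"dx":0,"dy":0,"dz":-0.04,"wx":0,"wy":0,"wz":0},
    {"claw":0.015,"dx":0,"dy":0,"dz":-0.035,"wx":0,"wy":0,"wz":0},
    {"claw":0.015,"dx":0,"dy":0,"dz":-0.02,"wx":0,"wy":0,"wz":0},
    {"claw":0.015,"dx":0,"dy":0,"dz":0,"wx":0,"wy":0,"wz":0},
  ],
)

```text
t: 6.5
eef_pos: [0.4499, -0.3652, 0.2237]
tool_rot: [0.001, 0.843, 0.538, 0.001]
contact_force: [-0.6, -0.6, -0.6]
gripper_width: 0.303
grasp_force: 29.6
```

Run:
```python
from h import *
go(.5317,.2989,.225,-33.1)
o,p,d=wrist('w4');R=rot(o)
for uv,a,m in blobs(mask(p,'green'),150):
    zz=o['eef_pos'][2]+.004
    X=onz('wrist',uv,zz,o)[0]; print(uv,a,((np.r_[X,zz]-o['eef_pos'])@R).round(4),d[int(uv[1]),int(uv[0])])
cv2.imwrite('pics/w4c.png',p[100:400,170:470,::-1])
```

```text
t 6.5 at [ 0.4499 -0.3652  0.2237] yaw -24.86 tilt [ 0.15 -0.06] d [ 0.6369 -0.205  -0.0018] wz 8.24
(np.float64(296.9), np.float64(182.9)) 232 [ 0.0414 -0.0088 -0.004 ] 0.31983876
(np.float64(320.3), np.float64(287.1)) 2548 [-0.0041  0.0001 -0.004 ] 0.12770884
```

View pics/w4c.png

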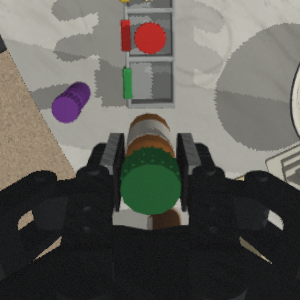

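Green is held upright at px (320,287), 4 mm behind the TCP along tool x. Carrying it to its bay.

Emit:
drive_tool(
  increments=[
    {"claw":0.015,"dx":0.0493,"dy":-0.0157,"dz":0,"wx":0,"wy":0,"wz":0},
    {"claw":0.015,"dx":0.0493,"dy":-0.0157,"dz":0,"wx":0,"wy":0,"wz":0},
    {"claw":0.015,"dx":0.0493,"dy":-0.0157,"dz":0,"wx":0,"wy":0,"wz":0},
    {"claw":0.015,"dx":0.0493,"dy":-0.0157,"dz":0,"wx":0,"wy":0,"wz":0},
    {"claw":0.015,"dx":0.0493,"dy":-0.0157,"dz":0,"wx":0,"wy":0,"wz":0},
    {"claw":0.015,"dx":0.0493,"dy":-0.0157,"dz":0,"wx":0,"wy":0,"wz":0},
    {"claw":0.015,"dx":0.0493,"dy":-0.0157,"dz":0,"wx":0,"wy":0,"wz":0},
    {"claw":0.015,"dx":0.0493,"dy":-0.0157,"dz":0,"wx":0,"wy":0,"wz":0},
    {"claw":0.015,"dx":0.0493,"dy":-0.0157,"dz":0,"wx":0,"wy":0,"wz":0},
    {"claw":0.015,"dx":0.0493,"dy":-0.0157,"dz":0,"wx":0,"wy":0,"wz":0},
    {"claw":0.015,"dx":0.0493,"dy":-0.0157,"dz":0,"wx":0,"wy":0,"wz":0},
    {"claw":0.015,"dx":0.0493,"dy":-0.0157,"dz":0,"wx":0,"wy":0,"wz":0},
    {"claw":0.015,"dx":0.0493,"dy":-0.0157,"dz":0,"wx":0,"wy":0,"wz":0},
    {"claw":0.015,"dx":0,"dy":0,"dz":0,"wx":0,"wy":0,"wz":4.1},
    {"claw":0.015,"dx":0,"dy":0,"dz":0,"wx":0,"wy":0,"wz":4.1},
    {"claw":0.015,"dx":0,"dy":0,"dz":0,"wx":0,"wy":0,"wz":0},
  ],
)

```text
t: 8.55
eef_pos: [0.5328, 0.3022, 0.2205]
tool_rot: [0.0, 0.879, 0.477, -0.002]
contact_force: [-0.5, -0.2, -1.2]
gripper_width: 0.307
grasp_force: 29.7
```

Run:
```python
from h import *
go(.5339,.3023,.075,-33.1)
o,p,d=wrist('w5');R=rot(o)
for uv,a,m in blobs(mask(p,'green'),150):
    zz=o['eef_pos'][2]+.004
    X=onz('wrist',uv,zz,o)[0]; print(uv,a,((np.r_[X,zz]-o['eef_pos'])@R).round(4))
```

```text
t 8.55 at [0.5328 0.3022 0.2205] yaw -33.02 tilt [-0.13 -0.13] d [0.0012 0.0009 0.1455] wz 0.08
(np.float64(320.2), np.float64(285.8)) 2653 [-0.0035 -0.     -0.004 ]
```

Emit:
drive_tool(
  increments=[
    {"claw":0.015,"dx":0.001,"dy":0.001,"dz":0.035,"wx":0,"wy":0,"wz":0},
    {"claw":0.015,"dx":0,"dy":0,"dz":0.035,"wx":0,"wy":0,"wz":0},
    {"claw":0.015,"dx":0,"dy":0,"dz":0.035,"wx":0,"wy":0,"wz":0},
    {"claw":0.015,"dx":0,"dy":0,"dz":0.025,"wx":0,"wy":0,"wz":0},
    {"claw":0.015,"dx":0,"dy":0,"dz":0.01,"wx":0,"wy":0,"wz":0},
    {"claw":0.015,"dx":0,"dy":0,"dz":0,"wx":0,"wy":0,"wz":0},
    {"claw":0.015,"dx":0,"dy":0,"dz":0,"wx":0,"wy":0,"wz":0},
  ],
)

```text
t: 9.48
eef_pos: [0.5358, 0.303, 0.0833]
tool_rot: [-0.0, 0.879, 0.477, 0.001]
contact_force: [-1.0, -0.1, -0.2]
gripper_width: 0.302
grasp_force: 29.7
```

Emit:
drive_tool(
  increments=[
    {"claw":0.015,"dx":-0.001,"dy":-0.001,"dz":0.004,"wx":0,"wy":0,"wz":0},
    {"claw":0.015,"dx":0,"dy":0,"dz":0.004,"wx":0,"wy":0,"wz":0},
    {"claw":0.015,"dx":0,"dy":0,"dz":0,"wx":0,"wy":0,"wz":0},
  ],
)

```text
t: 9.85
eef_pos: [0.5334, 0.3025, 0.074]
tool_rot: [-0.0, 0.879, 0.477, -0.0]
contact_force: [-0.2, 0.6, -0.7]
gripper_width: 0.302
grasp_force: 29.7
```

Release, lift and look.

Emit:
drive_tool(
  increments=[
    {"claw":0.032,"dx":0,"dy":0,"dz":0,"wx":0,"wy":0,"wz":0},
    {"claw":0.04,"dx":0,"dy":0,"dz":0,"wx":0,"wy":0,"wz":0},
    {"claw":0.05,"dx":0,"dy":0,"dz":0,"wx":0,"wy":0,"wz":0},
    {"claw":0.05,"dx":0,"dy":0,"dz":0,"wx":0,"wy":0,"wz":0},
    {"claw":0.05,"dx":0,"dy":0,"dz":-0.03,"wx":0,"wy":0,"wz":0},
    {"claw":0.05,"dx":0,"dy":0,"dz":-0.04,"wx":0,"wy":0,"wz":0},
    {"claw":0.05,"dx":0,"dy":0,"dz":-0.04,"wx":0,"wy":0,"wz":0},
    {"claw":0.05,"dx":0,"dy":0,"dz":-0.04,"wx":0,"wy":0,"wz":0},
    {"claw":0.05,"dx":0,"dy":0,"dz":0,"wx":0,"wy":0,"wz":0},
  ],
)

```text
t: 10.98
eef_pos: [0.5356, 0.3031, 0.2276]
tool_rot: [-0.001, 0.879, 0.477, 0.003]
contact_force: [0.6, 0.1, -0.4]
gripper_width: 0.589
grasp_force: 0.0
```

Run:
```python
from h import *
go(.470,-.3229,.224,-25)
o,p,d=wrist('w6')
for uv,a,m in blobs(mask(p,'green'),150): print(uv,a,onz('wrist',uv,.075,o))
```

```text
t 10.97 at [0.5356 0.3031 0.2276] yaw -33.08 tilt [0.28 0.22] d [-0.5603  0.2868  0.0009] wz -8.08
(np.float64(316.7), np.float64(197.8)) 724 [[0.52966601 0.29923266]]
```

Green stands in the bay, 2 mm off centre. Red is next.

Emit:
drive_tool(
  increments=[
    {"claw":0.05,"dx":-0.0431,"dy":0.0221,"dz":0,"wx":0,"wy":0,"wz":0},
    {"claw":0.05,"dx":-0.0431,"dy":0.0221,"dz":0,"wx":0,"wy":0,"wz":0},
    {"claw":0.05,"dx":-0.0431,"dy":0.0221,"dz":0,"wx":0,"wy":0,"wz":0},
    {"claw":0.05,"dx":-0.0431,"dy":0.0221,"dz":0,"wx":0,"wy":0,"wz":0},
    {"claw":0.05,"dx":-0.0431,"dy":0.0221,"dz":0,"wx":0,"wy":0,"wz":0},
    {"claw":0.05,"dx":-0.0431,"dy":0.0221,"dz":0,"wx":0,"wy":0,"wz":0},
    {"claw":0.05,"dx":-0.0431,"dy":0.0221,"dz":0,"wx":0,"wy":0,"wz":0},
    {"claw":0.05,"dx":-0.0431,"dy":0.0221,"dz":0,"wx":0,"wy":0,"wz":0},
    {"claw":0.05,"dx":-0.0431,"dy":0.0221,"dz":0,"wx":0,"wy":0,"wz":0},
    {"claw":0.05,"dx":-0.0431,"dy":0.0221,"dz":0,"wx":0,"wy":0,"wz":0},
    {"claw":0.05,"dx":-0.0431,"dy":0.0221,"dz":0,"wx":0,"wy":0,"wz":0},
    {"claw":0.05,"dx":-0.0431,"dy":0.0221,"dz":0,"wx":0,"wy":0,"wz":0},
    {"claw":0.05,"dx":-0.0431,"dy":0.0221,"dz":0,"wx":0,"wy":0,"wz":0},
    {"claw":0.05,"dx":0,"dy":0,"dz":0,"wx":0,"wy":0,"wz":-4},
    {"claw":0.05,"dx":0,"dy":0,"dz":0,"wx":0,"wy":0,"wz":-4},
    {"claw":0.05,"dx":0,"dy":0,"dz":0,"wx":0,"wy":0,"wz":0},
    {"claw":0.05,"dx":0,"dy":0,"dz":0,"wx":0,"wy":0,"wz":0},
  ],
)

```text
t: 13.15
eef_pos: [0.4685, -0.3234, 0.2236]
tool_rot: [-0.001, 0.844, 0.536, -0.0]
contact_force: [-0.1, -1.0, -0.4]
gripper_width: 0.581
grasp_force: 0.0
```

Run:
```python
from h import *
go(.470,-.3229,.072,-25)
o,p,d=wrist('w7')
for c in('red','yellow'):
  for uv,a,m in blobs(mask(p,c),150): print(c,uv,a,onz('wrist',uv,.075,o).round(4))
```

```text
t 13.15 at [ 0.4685 -0.3234  0.2236] yaw -25.13 tilt [-0.06  0.03] d [0.0011 0.0013 0.1516] wz -0.13
red (np.float64(445.3), np.float64(20.8)) 370 [[ 0.6387 -0.227 ]]
red (np.float64(297.2), np.float64(179.0)) 248 [[ 0.4547 -0.3049]]
red (np.float64(321.2), np.float64(188.9)) 736 [[ 0.47  -0.322]]
yellow (np.float64(295.3), np.float64(130.9)) 268 [[ 0.4717 -0.2661]]
yellow (np.float64(319.6), np.float64(136.6)) 749 [[ 0.4884 -0.2796]]
```

Emit:
drive_tool(
  increments=[
    {"claw":0.05,"dx":0,"dy":0.001,"dz":0.035,"wx":0,"wy":0,"wz":0},
    {"claw":0.05,"dx":0,"dy":0,"dz":0.04,"wx":0,"wy":0,"wz":0},
    {"claw":0.05,"dx":0,"dy":0,"dz":0.04,"wx":0,"wy":0,"wz":0},
    {"claw":0.05,"dx":0,"dy":0,"dz":0.025,"wx":0,"wy":0,"wz":0},
    {"claw":0.05,"dx":0,"dy":0,"dz":0.011,"wx":0,"wy":0,"wz":0},
    {"claw":0.05,"dx":0,"dy":0,"dz":0,"wx":0,"wy":0,"wz":0},
    {"claw":0.015,"dx":0,"dy":0,"dz":0,"wx":0,"wy":0,"wz":0},
    {"claw":0.015,"dx":0,"dy":0,"dz":0,"wx":0,"wy":0,"wz":0},
    {"claw":0.015,"dx":0,"dy":0,"dz":0,"wx":0,"wy":0,"wz":0},
    {"claw":0.015,"dx":0,"dy":0,"dz":0,"wx":0,"wy":0,"wz":0},
    {"claw":0.015,"dx":0,"dy":0,"dz":0,"wx":0,"wy":0,"wz":0},
  ],
  newtons=30,
)

```text
t: 14.58
eef_pos: [0.4703, -0.3247, 0.0744]
tool_rot: [0.001, 0.844, 0.537, 0.001]
contact_force: [-0.9, 0.4, 6.5]
gripper_width: 0.306
grasp_force: 29.6
```

Emit:
drive_tool(
  increments=[
    {"claw":0.015,"dx":0,"dy":0,"dz":-0.02,"wx":0,"wy":0,"wz":0},
    {"claw":0.015,"dx":0,"dy":0,"dz":-0.035,"wx":0,"wy":0,"wz":0},
    {"claw":0.015,"dx":0,"dy":0,"dz":-0.04,"wx":0,"wy":0,"wz":0},
    {"claw":0.015,"dx":0,"dy":0,"dz":-0.035,"wx":0,"wy":0,"wz":0},
    {"claw":0.015,"dx":0,"dy":0,"dz":-0.02,"wx":0,"wy":0,"wz":0},
    {"claw":0.015,"dx":0,"dy":0,"dz":0,"wx":0,"wy":0,"wz":0},
  ],
)

```text
t: 15.32
eef_pos: [0.4703, -0.3245, 0.2247]
tool_rot: [0.001, 0.844, 0.537, 0.001]
contact_force: [1.0, 0.8, -1.6]
gripper_width: 0.304
grasp_force: 29.6
```

```bash
cat >> h.py <<'E'
def held(c,bay):
    "held cap's tool offset, and shift that brings it over the bay (blue rack y), final yaw -33.1"
    o,p,d=wrist('h_'+c);R=rot(o)
    uv,a,m=max(blobs(mask(p,c),150),key=lambda b:b[1]);zz=o['eef_pos'][2]+.004
    off=((np.r_[onz('wrist',uv,zz,o)[0],zz]-o['eef_pos'])@R);print(uv,a,off.round(4))
    u=np.array([.546,.838]);t=np.array([.4908,.2360])+u*bay-off[0]*u-off[1]*np.array([.838,-.546])
    go(t[0],t[1],.0745,-33.1)
E
python3 -c "
from h import *
held('red',.025)"
```

```text
(np.float64(321.1), np.float64(270.8)) 2768 [ 0.0039  0.0004 -0.004 ]
t 15.38 at [ 0.4697 -0.3239  0.2233] yaw -25.04 tilt [0.03 0.02] d [ 0.537  -0.2154  0.149 ] wz 8.06
```

Emit:
drive_tool(
  increments=[
    {"claw":0.015,"dx":0.0448,"dy":-0.018,"dz":0,"wx":0,"wy":0,"wz":0},
    {"claw":0.015,"dx":0.0448,"dy":-0.018,"dz":0,"wx":0,"wy":0,"wz":0},
    {"claw":0.015,"dx":0.0448,"dy":-0.018,"dz":0,"wx":0,"wy":0,"wz":0},
    {"claw":0.015,"dx":0.0448,"dy":-0.018,"dz":0,"wx":0,"wy":0,"wz":0},
    {"claw":0.015,"dx":0.0448,"dy":-0.018,"dz":0,"wx":0,"wy":0,"wz":0},
    {"claw":0.015,"dx":0.0448,"dy":-0.018,"dz":0,"wx":0,"wy":0,"wz":0},
    {"claw":0.015,"dx":0.0448,"dy":-0.018,"dz":0,"wx":0,"wy":0,"wz":0},
    {"claw":0.015,"dx":0.0448,"dy":-0.018,"dz":0,"wx":0,"wy":0,"wz":0},
    {"claw":0.015,"dx":0.0448,"dy":-0.018,"dz":0,"wx":0,"wy":0,"wz":0},
    {"claw":0.015,"dx":0.0448,"dy":-0.018,"dz":0,"wx":0,"wy":0,"wz":0},
    {"claw":0.015,"dx":0.0448,"dy":-0.018,"dz":0,"wx":0,"wy":0,"wz":0},
    {"claw":0.015,"dx":0.0448,"dy":-0.018,"dz":0,"wx":0,"wy":0,"wz":0},
    {"claw":0.015,"dx":0,"dy":0,"dz":0,"wx":0,"wy":0,"wz":4},
    {"claw":0.015,"dx":0,"dy":0,"dz":0,"wx":0,"wy":0,"wz":4},
    {"claw":0.015,"dx":0,"dy":0,"dz":0,"wx":0,"wy":0,"wz":0},
    {"claw":0.015,"dx":0,"dy":0,"dz":0,"wx":0,"wy":0,"wz":0},
  ],
)

```text
t: 17.38
eef_pos: [0.5013, 0.2539, 0.2225]
tool_rot: [0.0, 0.879, 0.477, -0.001]
contact_force: [-0.3, -0.2, 0.5]
gripper_width: 0.299
grasp_force: 29.6
```

```bash
python3 -c "
from h import *
held('red',.025)"
```

```text
(np.float64(321.0), np.float64(269.6)) 2895 [ 0.0045  0.0003 -0.004 ]
t 17.43 at [0.5015 0.254  0.2227] yaw -33.02 tilt [-0.05 -0.04] d [-0.0003  0.0006  0.1482] wz 0.08
```

Emit:
drive_tool(
  increments=[
    {"claw":0.015,"dx":-0.001,"dy":0.001,"dz":0.035,"wx":0,"wy":0,"wz":0},
    {"claw":0.015,"dx":0,"dy":0,"dz":0.035,"wx":0,"wy":0,"wz":0},
    {"claw":0.015,"dx":0,"dy":0,"dz":0.035,"wx":0,"wy":0,"wz":0},
    {"claw":0.015,"dx":0,"dy":0,"dz":0.025,"wx":0,"wy":0,"wz":0},
    {"claw":0.015,"dx":0,"dy":0,"dz":0.01,"wx":0,"wy":0,"wz":0},
    {"claw":0.015,"dx":0,"dy":0,"dz":0.003,"wx":0,"wy":0,"wz":0},
    {"claw":0.015,"dx":0,"dy":0,"dz":0,"wx":0,"wy":0,"wz":0},
    {"claw":0.015,"dx":0,"dy":0,"dz":0,"wx":0,"wy":0,"wz":0},
  ],
)

```text
t: 18.42
eef_pos: [0.5026, 0.2532, 0.0812]
tool_rot: [-0.0, 0.879, 0.477, 0.001]
contact_force: [-0.0, 0.6, -0.2]
gripper_width: 0.306
grasp_force: 29.6
```

Emit:
drive_tool(
  increments=[
    {"claw":0.015,"dx":0,"dy":0,"dz":0.003,"wx":0,"wy":0,"wz":0},
    {"claw":0.015,"dx":0,"dy":0,"dz":0.003,"wx":0,"wy":0,"wz":0},
    {"claw":0.015,"dx":0,"dy":0,"dz":0,"wx":0,"wy":0,"wz":0},
    {"claw":0.032,"dx":0,"dy":0,"dz":0,"wx":0,"wy":0,"wz":0},
    {"claw":0.04,"dx":0,"dy":0,"dz":0,"wx":0,"wy":0,"wz":0},
    {"claw":0.05,"dx":0,"dy":0,"dz":0,"wx":0,"wy":0,"wz":0},
    {"claw":0.05,"dx":0,"dy":0,"dz":0,"wx":0,"wy":0,"wz":0},
    {"claw":0.05,"dx":0,"dy":0,"dz":-0.03,"wx":0,"wy":0,"wz":0},
    {"claw":0.05,"dx":0,"dy":0,"dz":-0.04,"wx":0,"wy":0,"wz":0},
    {"claw":0.05,"dx":0,"dy":0,"dz":-0.04,"wx":0,"wy":0,"wz":0},
    {"claw":0.05,"dx":0,"dy":0,"dz":-0.04,"wx":0,"wy":0,"wz":0},
    {"claw":0.05,"dx":0,"dy":0,"dz":0,"wx":0,"wy":0,"wz":0},
  ],
)

```text
t: 19.92
eef_pos: [0.5038, 0.2535, 0.2273]
tool_rot: [-0.001, 0.879, 0.477, 0.003]
contact_force: [0.5, 0.6, -1.0]
gripper_width: 0.58
grasp_force: 0.0
```

Run:
```python
from h import *
go(.4886,-.2796,.224,-25)
o,p,d=wrist('w8')
for c in('green','red'):
  for uv,a,m in blobs(mask(p,c),150): print(c,uv,a,onz('wrist',uv,.075,o).round(4))
```

```text
t 19.93 at [0.5038 0.2535 0.2273] yaw -33.08 tilt [0.26 0.22] d [-0.455   0.2782  0.0012] wz -8.08
green (np.float64(315.9), np.float64(133.3)) 731 [[0.5292 0.2987]]
red (np.float64(317.0), np.float64(189.7)) 723 [[0.5023 0.2559]]
```

Red is 2 mm off its bay centre. Now yellow.

Emit:
drive_tool(
  increments=[
    {"claw":0.05,"dx":-0.0379,"dy":0.0232,"dz":0,"wx":0,"wy":0,"wz":0},
    {"claw":0.05,"dx":-0.0379,"dy":0.0232,"dz":0,"wx":0,"wy":0,"wz":0},
    {"claw":0.05,"dx":-0.0379,"dy":0.0232,"dz":0,"wx":0,"wy":0,"wz":0},
    {"claw":0.05,"dx":-0.0379,"dy":0.0232,"dz":0,"wx":0,"wy":0,"wz":0},
    {"claw":0.05,"dx":-0.0379,"dy":0.0232,"dz":0,"wx":0,"wy":0,"wz":0},
    {"claw":0.05,"dx":-0.0379,"dy":0.0232,"dz":0,"wx":0,"wy":0,"wz":0},
    {"claw":0.05,"dx":-0.0379,"dy":0.0232,"dz":0,"wx":0,"wy":0,"wz":0},
    {"claw":0.05,"dx":-0.0379,"dy":0.0232,"dz":0,"wx":0,"wy":0,"wz":0},
    {"claw":0.05,"dx":-0.0379,"dy":0.0232,"dz":0,"wx":0,"wy":0,"wz":0},
    {"claw":0.05,"dx":-0.0379,"dy":0.0232,"dz":0,"wx":0,"wy":0,"wz":0},
    {"claw":0.05,"dx":-0.0379,"dy":0.0232,"dz":0,"wx":0,"wy":0,"wz":0},
    {"claw":0.05,"dx":-0.0379,"dy":0.0232,"dz":0,"wx":0,"wy":0,"wz":0},
    {"claw":0.05,"dx":0,"dy":0,"dz":0,"wx":0,"wy":0,"wz":-4},
    {"claw":0.05,"dx":0,"dy":0,"dz":0,"wx":0,"wy":0,"wz":-4},
    {"claw":0.05,"dx":0,"dy":0,"dz":0,"wx":0,"wy":0,"wz":0},
    {"claw":0.05,"dx":0,"dy":0,"dz":0,"wx":0,"wy":0,"wz":0},
  ],
)

```text
t: 21.98
eef_pos: [0.4869, -0.2798, 0.2236]
tool_rot: [-0.001, 0.844, 0.536, -0.0]
contact_force: [-0.2, -0.2, -0.3]
gripper_width: 0.587
grasp_force: 0.0
```

Run:
```python
from h import *
go(.4886,-.2796,.073,-25)
o,p,d=wrist('w9')
for c in('yellow','white'):
  for uv,a,m in blobs(mask(p,c),150):
    if abs(uv[0]-320)<30: print(c,uv,a,onz('wrist',uv,.075,o).round(4))
```

```text
t 21.98 at [ 0.4869 -0.2798  0.2236] yaw -25.13 tilt [-0.07  0.02] d [0.0009 0.0016 0.1506] wz -0.13
yellow (np.float64(297.7), np.float64(176.6)) 246 [[ 0.4745 -0.2596]]
yellow (np.float64(321.9), np.float64(189.4)) 727 [[ 0.4888 -0.2791]]
white (np.float64(321.7), np.float64(127.4)) 679 [[ 0.5118 -0.2296]]
```

Emit:
drive_tool(
  increments=[
    {"claw":0.05,"dx":0.001,"dy":0.001,"dz":0.035,"wx":0,"wy":0,"wz":0},
    {"claw":0.05,"dx":0,"dy":0,"dz":0.04,"wx":0,"wy":0,"wz":0},
    {"claw":0.05,"dx":0,"dy":0,"dz":0.04,"wx":0,"wy":0,"wz":0},
    {"claw":0.05,"dx":0,"dy":0,"dz":0.025,"wx":0,"wy":0,"wz":0},
    {"claw":0.05,"dx":0,"dy":0,"dz":0.011,"wx":0,"wy":0,"wz":0},
    {"claw":0.05,"dx":0,"dy":0,"dz":0,"wx":0,"wy":0,"wz":0},
    {"claw":0.015,"dx":0,"dy":0,"dz":0,"wx":0,"wy":0,"wz":0},
    {"claw":0.015,"dx":0,"dy":0,"dz":0,"wx":0,"wy":0,"wz":0},
    {"claw":0.015,"dx":0,"dy":0,"dz":0,"wx":0,"wy":0,"wz":0},
    {"claw":0.015,"dx":0,"dy":0,"dz":0,"wx":0,"wy":0,"wz":0},
    {"claw":0.015,"dx":0,"dy":0,"dz":0,"wx":0,"wy":0,"wz":0},
  ],
  newtons=30,
)

```text
t: 23.4
eef_pos: [0.4892, -0.2801, 0.0744]
tool_rot: [0.001, 0.844, 0.537, 0.001]
contact_force: [-1.1, 0.4, 6.6]
gripper_width: 0.304
grasp_force: 29.6
```

Emit:
drive_tool(
  increments=[
    {"claw":0.015,"dx":0,"dy":0,"dz":-0.02,"wx":0,"wy":0,"wz":0},
    {"claw":0.015,"dx":0,"dy":0,"dz":-0.035,"wx":0,"wy":0,"wz":0},
    {"claw":0.015,"dx":0,"dy":0,"dz":-0.04,"wx":0,"wy":0,"wz":0},
    {"claw":0.015,"dx":0,"dy":0,"dz":-0.035,"wx":0,"wy":0,"wz":0},
    {"claw":0.015,"dx":0,"dy":0,"dz":-0.02,"wx":0,"wy":0,"wz":0},
    {"claw":0.015,"dx":0,"dy":0,"dz":0,"wx":0,"wy":0,"wz":0},
  ],
)

```text
t: 24.15
eef_pos: [0.4893, -0.2802, 0.2255]
tool_rot: [0.001, 0.844, 0.537, 0.001]
contact_force: [0.1, 0.6, -0.5]
gripper_width: 0.301
grasp_force: 29.6
```

```bash
python3 -c "
from h import *
held('yellow',-.025)"
```

```text
(np.float64(320.6), np.float64(274.8)) 2645 [ 0.002   0.0002 -0.004 ]
t 24.2 at [ 0.4887 -0.2796  0.2241] yaw -25.06 tilt [0.09 0.  ] d [ 0.4412 -0.2207  0.1496] wz 8.04
```

Emit:
drive_tool(
  increments=[
    {"claw":0.015,"dx":0.0401,"dy":-0.02,"dz":0,"wx":0,"wy":0,"wz":0},
    {"claw":0.015,"dx":0.0401,"dy":-0.02,"dz":0,"wx":0,"wy":0,"wz":0},
    {"claw":0.015,"dx":0.0401,"dy":-0.02,"dz":0,"wx":0,"wy":0,"wz":0},
    {"claw":0.015,"dx":0.0401,"dy":-0.02,"dz":0,"wx":0,"wy":0,"wz":0},
    {"claw":0.015,"dx":0.0401,"dy":-0.02,"dz":0,"wx":0,"wy":0,"wz":0},
    {"claw":0.015,"dx":0.0401,"dy":-0.02,"dz":0,"wx":0,"wy":0,"wz":0},
    {"claw":0.015,"dx":0.0401,"dy":-0.02,"dz":0,"wx":0,"wy":0,"wz":0},
    {"claw":0.015,"dx":0.0401,"dy":-0.02,"dz":0,"wx":0,"wy":0,"wz":0},
    {"claw":0.015,"dx":0.0401,"dy":-0.02,"dz":0,"wx":0,"wy":0,"wz":0},
    {"claw":0.015,"dx":0.0401,"dy":-0.02,"dz":0,"wx":0,"wy":0,"wz":0},
    {"claw":0.015,"dx":0.0401,"dy":-0.02,"dz":0,"wx":0,"wy":0,"wz":0},
    {"claw":0.015,"dx":0,"dy":0,"dz":0,"wx":0,"wy":0,"wz":4},
    {"claw":0.015,"dx":0,"dy":0,"dz":0,"wx":0,"wy":0,"wz":4},
    {"claw":0.015,"dx":0,"dy":0,"dz":0,"wx":0,"wy":0,"wz":0},
    {"claw":0.015,"dx":0,"dy":0,"dz":0,"wx":0,"wy":0,"wz":0},
  ],
)

```text
t: 26.08
eef_pos: [0.4758, 0.2128, 0.2228]
tool_rot: [0.0, 0.879, 0.477, -0.001]
contact_force: [0.1, -0.9, -1.3]
gripper_width: 0.305
grasp_force: 29.6
```

```bash
python3 -c "
from h import *
held('yellow',-.025)"
```

```text
(np.float64(320.8), np.float64(273.6)) 2765 [ 0.0026  0.0002 -0.004 ]
t 26.12 at [0.4759 0.2128 0.223 ] yaw -33.02 tilt [-0.04 -0.02] d [ 0.     -0.0004  0.1485] wz 0.08
```

Emit:
drive_tool(
  increments=[
    {"claw":0.015,"dx":0,"dy":0,"dz":0.035,"wx":0,"wy":0,"wz":0},
    {"claw":0.015,"dx":0,"dy":0,"dz":0.035,"wx":0,"wy":0,"wz":0},
    {"claw":0.015,"dx":0,"dy":0,"dz":0.035,"wx":0,"wy":0,"wz":0},
    {"claw":0.015,"dx":0,"dy":0,"dz":0.025,"wx":0,"wy":0,"wz":0},
    {"claw":0.015,"dx":0,"dy":0,"dz":0.01,"wx":0,"wy":0,"wz":0},
    {"claw":0.015,"dx":0,"dy":0,"dz":0.004,"wx":0,"wy":0,"wz":0},
    {"claw":0.015,"dx":0,"dy":0,"dz":0.003,"wx":0,"wy":0,"wz":0},
    {"claw":0.015,"dx":0,"dy":0,"dz":0,"wx":0,"wy":0,"wz":0},
    {"claw":0.015,"dx":0,"dy":0,"dz":0,"wx":0,"wy":0,"wz":0},
  ],
)

```text
t: 27.25
eef_pos: [0.4764, 0.2133, 0.0768]
tool_rot: [-0.0, 0.879, 0.477, 0.0]
contact_force: [0.4, -0.3, -0.5]
gripper_width: 0.305
grasp_force: 29.6
```

Emit:
drive_tool(
  increments=[
    {"claw":0.015,"dx":0,"dy":0,"dz":0.0015,"wx":0,"wy":0,"wz":0},
    {"claw":0.015,"dx":0,"dy":0,"dz":0,"wx":0,"wy":0,"wz":0},
    {"claw":0.032,"dx":0,"dy":0,"dz":0,"wx":0,"wy":0,"wz":0},
    {"claw":0.04,"dx":0,"dy":0,"dz":0,"wx":0,"wy":0,"wz":0},
    {"claw":0.05,"dx":0,"dy":0,"dz":0,"wx":0,"wy":0,"wz":0},
    {"claw":0.05,"dx":0,"dy":0,"dz":0,"wx":0,"wy":0,"wz":0},
    {"claw":0.05,"dx":0,"dy":0,"dz":-0.03,"wx":0,"wy":0,"wz":0},
    {"claw":0.05,"dx":0,"dy":0,"dz":-0.04,"wx":0,"wy":0,"wz":0},
    {"claw":0.05,"dx":0,"dy":0,"dz":-0.04,"wx":0,"wy":0,"wz":0},
    {"claw":0.05,"dx":0,"dy":0,"dz":-0.04,"wx":0,"wy":0,"wz":0},
    {"claw":0.05,"dx":0,"dy":0,"dz":0,"wx":0,"wy":0,"wz":0},
  ],
)

```text
t: 28.62
eef_pos: [0.4778, 0.2138, 0.2275]
tool_rot: [-0.001, 0.879, 0.477, 0.003]
contact_force: [-0.8, 0.8, -1.1]
gripper_width: 0.585
grasp_force: 0.0
```

Run:
```python
from h import *
go(.512,-.2294,.224,-25)
o,p,d=wrist('w10')
for c in('green','red','yellow'):
  for uv,a,m in blobs(mask(p,c),150): print(c,uv,a,onz('wrist',uv,.075,o).round(4))
```

```text
t 28.62 at [0.4778 0.2138 0.2275] yaw -33.07 tilt [0.25 0.22] d [-0.3527  0.2705  0.0019] wz -8.07
green (np.float64(316.0), np.float64(79.0)) 755 [[0.5293 0.2988]]
red (np.float64(316.9), np.float64(137.5)) 728 [[0.5018 0.2553]]
yellow (np.float64(317.3), np.float64(191.7)) 693 [[0.4755 0.2144]]
```

Yellow is in its bay. The last one is white.

Emit:
drive_tool(
  increments=[
    {"claw":0.05,"dx":-0.0353,"dy":0.027,"dz":0,"wx":0,"wy":0,"wz":0},
    {"claw":0.05,"dx":-0.0353,"dy":0.027,"dz":0,"wx":0,"wy":0,"wz":0},
    {"claw":0.05,"dx":-0.0353,"dy":0.027,"dz":0,"wx":0,"wy":0,"wz":0},
    {"claw":0.05,"dx":-0.0353,"dy":0.027,"dz":0,"wx":0,"wy":0,"wz":0},
    {"claw":0.05,"dx":-0.0353,"dy":0.027,"dz":0,"wx":0,"wy":0,"wz":0},
    {"claw":0.05,"dx":-0.0353,"dy":0.027,"dz":0,"wx":0,"wy":0,"wz":0},
    {"claw":0.05,"dx":-0.0353,"dy":0.027,"dz":0,"wx":0,"wy":0,"wz":0},
    {"claw":0.05,"dx":-0.0353,"dy":0.027,"dz":0,"wx":0,"wy":0,"wz":0},
    {"claw":0.05,"dx":-0.0353,"dy":0.027,"dz":0,"wx":0,"wy":0,"wz":0},
    {"claw":0.05,"dx":-0.0353,"dy":0.027,"dz":0,"wx":0,"wy":0,"wz":0},
    {"claw":0.05,"dx":0,"dy":0,"dz":0,"wx":0,"wy":0,"wz":-4},
    {"claw":0.05,"dx":0,"dy":0,"dz":0,"wx":0,"wy":0,"wz":-4},
    {"claw":0.05,"dx":0,"dy":0,"dz":0,"wx":0,"wy":0,"wz":0},
    {"claw":0.05,"dx":0,"dy":0,"dz":0,"wx":0,"wy":0,"wz":0},
  ],
)

```text
t: 30.42
eef_pos: [0.5094, -0.2298, 0.224]
tool_rot: [-0.001, 0.844, 0.536, -0.0]
contact_force: [-0.1, -0.2, 0.2]
gripper_width: 0.584
grasp_force: 0.0
```

Run:
```python
from h import *
go(.512,-.2294,.073,-25)
o,p,d=wrist('w11')
for uv,a,m in blobs(mask(p,'white'),150):
    if abs(uv[0]-320)<30: print(uv,a,onz('wrist',uv,.075,o).round(4))
```

```text
t 30.43 at [ 0.5094 -0.2298  0.224 ] yaw -25.14 tilt [-0.08  0.02] d [0.0015 0.0024 0.151 ] wz -0.14
(np.float64(322.7), np.float64(190.1)) 613 [[ 0.5116 -0.2301]]
```

Emit:
drive_tool(
  increments=[
    {"claw":0.05,"dx":0.001,"dy":0.002,"dz":0.035,"wx":0,"wy":0,"wz":0},
    {"claw":0.05,"dx":0,"dy":0,"dz":0.04,"wx":0,"wy":0,"wz":0},
    {"claw":0.05,"dx":0,"dy":0,"dz":0.04,"wx":0,"wy":0,"wz":0},
    {"claw":0.05,"dx":0,"dy":0,"dz":0.025,"wx":0,"wy":0,"wz":0},
    {"claw":0.05,"dx":0,"dy":0,"dz":0.011,"wx":0,"wy":0,"wz":0},
    {"claw":0.05,"dx":0,"dy":0,"dz":0,"wx":0,"wy":0,"wz":0},
    {"claw":0.015,"dx":0,"dy":0,"dz":0,"wx":0,"wy":0,"wz":0},
    {"claw":0.015,"dx":0,"dy":0,"dz":0,"wx":0,"wy":0,"wz":0},
    {"claw":0.015,"dx":0,"dy":0,"dz":0,"wx":0,"wy":0,"wz":0},
    {"claw":0.015,"dx":0,"dy":0,"dz":0,"wx":0,"wy":0,"wz":0},
    {"claw":0.015,"dx":0,"dy":0,"dz":0,"wx":0,"wy":0,"wz":0},
  ],
  newtons=30,
)

```text
t: 31.85
eef_pos: [0.5127, -0.2303, 0.0748]
tool_rot: [0.001, 0.844, 0.537, 0.001]
contact_force: [-0.5, 0.2, 6.8]
gripper_width: 0.305
grasp_force: 29.6
```

Emit:
drive_tool(
  increments=[
    {"claw":0.015,"dx":0,"dy":0,"dz":-0.02,"wx":0,"wy":0,"wz":0},
    {"claw":0.015,"dx":0,"dy":0,"dz":-0.035,"wx":0,"wy":0,"wz":0},
    {"claw":0.015,"dx":0,"dy":0,"dz":-0.04,"wx":0,"wy":0,"wz":0},
    {"claw":0.015,"dx":0,"dy":0,"dz":-0.035,"wx":0,"wy":0,"wz":0},
    {"claw":0.015,"dx":0,"dy":0,"dz":-0.02,"wx":0,"wy":0,"wz":0},
    {"claw":0.015,"dx":0,"dy":0,"dz":0,"wx":0,"wy":0,"wz":0},
  ],
)

```text
t: 32.6
eef_pos: [0.5128, -0.2305, 0.226]
tool_rot: [0.001, 0.844, 0.537, 0.002]
contact_force: [-0.3, 0.7, -0.2]
gripper_width: 0.307
grasp_force: 29.6
```

Run:
```python
from h import *
held('white',-.075)
p=np.load('pics/h_white.npz')['p']
print([(b[0],b[1]) for b in blobs(mask(p,'white'),400) if abs(b[0][0]-320)<40])
```

```text
(np.float64(23.9), np.float64(122.3)) 2160 [ 0.0771 -0.1569 -0.0045]
t 32.65 at [ 0.5122 -0.23    0.2246] yaw -25.06 tilt [0.1  0.01] d [ 0.2403 -0.0829  0.1502] wz 8.04
[]
```

Emit:
drive_tool(
  increments=[
    {"claw":0.015,"dx":0.0339,"dy":-0.0227,"dz":0,"wx":0,"wy":0,"wz":0},
    {"claw":0.015,"dx":0.0339,"dy":-0.0227,"dz":0,"wx":0,"wy":0,"wz":0},
    {"claw":0.015,"dx":0.0339,"dy":-0.0227,"dz":0,"wx":0,"wy":0,"wz":0},
    {"claw":0.015,"dx":0.0339,"dy":-0.0227,"dz":0,"wx":0,"wy":0,"wz":0},
    {"claw":0.015,"dx":0.0339,"dy":-0.0227,"dz":0,"wx":0,"wy":0,"wz":0},
    {"claw":0.015,"dx":0.0339,"dy":-0.0227,"dz":0,"wx":0,"wy":0,"wz":0},
    {"claw":0.015,"dx":0.0339,"dy":-0.0227,"dz":0,"wx":0,"wy":0,"wz":0},
    {"claw":0.015,"dx":0.0339,"dy":-0.0227,"dz":0,"wx":0,"wy":0,"wz":0},
    {"claw":0.015,"dx":0.0339,"dy":-0.0227,"dz":0,"wx":0,"wy":0,"wz":0},
    {"claw":0.015,"dx":0.0339,"dy":-0.0227,"dz":0,"wx":0,"wy":0,"wz":0},
    {"claw":0.015,"dx":0,"dy":0,"dz":0,"wx":0,"wy":0,"wz":4},
    {"claw":0.015,"dx":0,"dy":0,"dz":0,"wx":0,"wy":0,"wz":4},
    {"claw":0.015,"dx":0,"dy":0,"dz":0,"wx":0,"wy":0,"wz":0},
    {"claw":0.015,"dx":0,"dy":0,"dz":0,"wx":0,"wy":0,"wz":0},
  ],
)

```text
t: 34.4
eef_pos: [0.4497, 0.1729, 0.2233]
tool_rot: [0.0, 0.879, 0.477, -0.001]
contact_force: [-0.2, 0.1, -0.4]
gripper_width: 0.302
grasp_force: 29.6
```

Run:
```python
from h import *
go(.4498,.1732,.0755,-33.1)
o,p,d=wrist('w12');cv2.imwrite('pics/w12c.png',p[50:400,170:470,::-1])
```

```text
t 34.4 at [0.4497 0.1729 0.2233] yaw -33.01 tilt [-0.05 -0.04] d [ 0.0004 -0.      0.1478] wz 0.09
```

View pics/w12c.png

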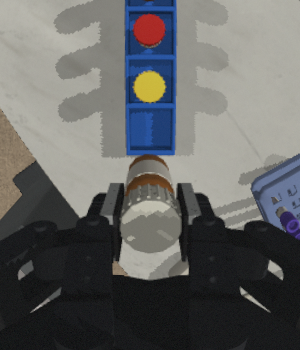

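White is held upright, cap at full-image px (320,277), about 1 mm off the TCP. Lowering it.

Emit:
drive_tool(
  increments=[
    {"claw":0.015,"dx":0,"dy":0,"dz":0.035,"wx":0,"wy":0,"wz":0},
    {"claw":0.015,"dx":0,"dy":0,"dz":0.035,"wx":0,"wy":0,"wz":0},
    {"claw":0.015,"dx":0,"dy":0,"dz":0.035,"wx":0,"wy":0,"wz":0},
    {"claw":0.015,"dx":0,"dy":0,"dz":0.025,"wx":0,"wy":0,"wz":0},
    {"claw":0.015,"dx":0,"dy":0,"dz":0.01,"wx":0,"wy":0,"wz":0},
    {"claw":0.015,"dx":0,"dy":0,"dz":0.004,"wx":0,"wy":0,"wz":0},
    {"claw":0.015,"dx":0,"dy":0,"dz":0.003,"wx":0,"wy":0,"wz":0},
    {"claw":0.015,"dx":0,"dy":0,"dz":0,"wx":0,"wy":0,"wz":0},
    {"claw":0.015,"dx":0,"dy":0,"dz":0,"wx":0,"wy":0,"wz":0},
  ],
)

```text
t: 35.58
eef_pos: [0.4503, 0.1735, 0.0773]
tool_rot: [-0.0, 0.879, 0.477, 0.0]
contact_force: [-0.1, 0.2, 0.8]
gripper_width: 0.304
grasp_force: 29.6
```

Emit:
drive_tool(
  increments=[
    {"claw":0.015,"dx":0,"dy":0,"dz":0.0018,"wx":0,"wy":0,"wz":0},
    {"claw":0.015,"dx":0,"dy":0,"dz":0,"wx":0,"wy":0,"wz":0},
    {"claw":0.032,"dx":0,"dy":0,"dz":0,"wx":0,"wy":0,"wz":0},
    {"claw":0.04,"dx":0,"dy":0,"dz":0,"wx":0,"wy":0,"wz":0},
    {"claw":0.05,"dx":0,"dy":0,"dz":0,"wx":0,"wy":0,"wz":0},
    {"claw":0.05,"dx":0,"dy":0,"dz":0,"wx":0,"wy":0,"wz":0},
    {"claw":0.05,"dx":0,"dy":0,"dz":-0.03,"wx":0,"wy":0,"wz":0},
    {"claw":0.05,"dx":0,"dy":0,"dz":-0.04,"wx":0,"wy":0,"wz":0},
    {"claw":0.05,"dx":0,"dy":0,"dz":-0.04,"wx":0,"wy":0,"wz":0},
    {"claw":0.05,"dx":0,"dy":0,"dz":-0.04,"wx":0,"wy":0,"wz":0},
    {"claw":0.05,"dx":0,"dy":0,"dz":0,"wx":0,"wy":0,"wz":0},
    {"claw":0.05,"dx":0,"dy":0,"dz":0,"wx":0,"wy":0,"wz":0},
  ],
)

```text
t: 37.08
eef_pos: [0.4495, 0.1733, 0.2245]
tool_rot: [-0.0, 0.879, 0.477, -0.0]
contact_force: [-1.1, 0.9, 0.5]
gripper_width: 0.585
grasp_force: 0.0
```

Run:
```python
from h import *
o,p,d=wrist('w13');cv2.imwrite('pics/w13c.png',p[0:300,170:470,::-1])
u=np.array([.546,.838]);v=np.array([.838,-.546])
for c in('green','red','yellow','white'):
  for uv,a,m in blobs(mask(p,c),150):
    if abs(uv[0]-320)<25:
      X=onz('wrist',uv,.075,o)[0]-[.4908,.236];print(c,uv,a,'row',(X@u).round(4),'across',(X@v).round(4))
```

```text
green (np.float64(318.5), np.float64(23.4)) 740 row 0.0733 across -0.0019
red (np.float64(319.2), np.float64(79.7)) 770 row 0.0223 across -0.0013
yellow (np.float64(319.4), np.float64(136.7)) 737 row -0.0271 across -0.0011
white (np.float64(319.0), np.float64(190.7)) 629 row -0.0751 across -0.0015
white (np.float64(342.7), np.float64(219.9)) 1101 row -0.1027 across 0.0202
white (np.float64(303.7), np.float64(282.2)) 2655 row -0.1689 across -0.0168
```

View pics/w13c.png

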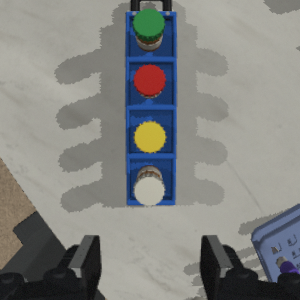

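All four vials stand upright and centred within 3 mm: green next to the grip, then red, yellow, white. The gripper is clear of them.

```bash
python3 -c "
from station import *
print(hand_in())"
```

```text
the job is handed in; nothing more can be done
None
```

The job is handed in at about 37 s with no verdict returned: all four vials stand upright in the blue rack in reverse order (green nearest the grip, then red, yellow, white), each measured within 3 mm of its bay centre.

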